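# Test a fresh battery stick and load it in the label printer

### The arm

A 7-joint arm with a two-finger parallel gripper is mounted at the origin on the work surface. World frame = base frame: x ahead of the robot, y to its left, z up, the work surface at z = 0. Lengths are in m, angles in rad, forces in N, time in s.
With the tool pointing down it reaches from about 0.425 to 0.925 m from the base axis. Payload 6.8 kg.
Tool frame: the origin (TCP) lies midway between the tips of the shut fingers; the grasp point (between the pads) lies 19 mm behind it; y points along the fingers, z is the direction in which the jaws open and shut, and the axes are right-handed (so a half turn about y gives the same grasp; the last joint's range is limited). The gripper opens to 85 mm and grips with 20 to 120 N. Pads are 22 mm wide; open, the fingers measure 114 mm over their backs; the gripper's body (76 mm by 85 mm) begins 54 mm behind the grasp point. The pads swing forward as they close: fully open they stand 13 mm farther back than shut.
Start: joints at [-1.301, 0.477, 0.022, 1.555, -0.011, 1.109, -0.083], TCP at [0.249, 0.627, 0.231] pointing down, gripper open.
Joint ranges: [-2.96, 2.96], [-0.34, 2.1], [-1.41, 1.46], [0.24, 2.44], [-1.37, 4.51], [0.17, 1.92], [-2.96, 2.96]. Speed limits (rad/s): [2.39, 2.39, 3.14, 3.14, 3.14, 3.14, 3.14].

### API

Orientations are given as a unit quaternion [w, x, y, z].
In Python, from station import bot gives the robot as it stands. The module is installed in compiled form; this text tells all that it offers.
- The arm moves only by the shell command python3 -m crank 'ROWS' [FORCE]. ROWS is JSON, a list of rows, each an object with "linear": the shift along the tool's x, y, z in m, a list of three; "dr": the turn, a rotation vector about the tool's x, y, z in degrees, a list of three; "hand": the gripper command: -1 is shut, 1 is fully open, values between are in proportion. A call has 1 to 10 rows; each row is the pose to reach, as a shift and turn from the pose commanded when the call began, along the tool's axes at that moment; what a row does not reach only later rows make up. A row lasts 1/12 s, in which the tool goes at most 41.7 mm and 7.16 degrees, less where a joint would pass 70% of its speed; a pose out of reach is approached as far as the arm can. A call with a gripper value outside its range is refused whole. The fingers move at their own pace and stop on an object; FORCE is the grip in N (left out, the last holds). Time passes only in rows, so rows that repeat a pose let the fingers close. It gives the time, the measured TCP pose, the force and the opening at its end, in the units of the state.
- bot.get_obs(): the state, without advancing time (a new reading comes with each control period).
- bot.read_camera(name): name is "scene" or "top" or "wrist"; returns the picture (384x512x3 uint8, blue, green, red); there is no depth.
- bot.camera_params(name): a dict with "K" (3x3 intrinsics, pixels), "R" (3x3) and "t" (3): a world point X has camera coordinates R X + t; the wrist camera has in their place "hand_eye" (4x4, takes a point from camera to tool coordinates, whose origin is the TCP and whose axes are the tool frame's). Camera axes: x right, y down, z forward; pixel columns grow to the right and rows downward; lengths in m; the calibration is good to about 2 mm. A picture is of the moment at which its call begins: read the wrist's pose just before it. camera_params takes no time and is no camera call.
- bot.hand_in(): hands the job in, once; it reports no verdict.
Trained networks look in the newest picture that a camera, given by its name, has taken for a name from the list of things; names that differ only in an ending like _2 or _b are one class to them, and where a whole thing is asked for, a point or a joint stands for the part that bears it (a point fixed in the world has none). Each returns a list of dicts, best first, with "score" (0 to 1); they miss things now and then, are a little off and sometimes report something else, mostly with a low value. They report only what shows in the picture. A call takes as long as a camera call. They do not tell look-alikes from the thing itself.
- bot.search_frame(camera, target): "extent" ([left, top, right, bottom] in pixels, round what is visible of it).
- bot.cut_out(camera, target): "pixels" (384x512 bool, what is visible of it) and "extent" ([left, top, right, bottom] in pixels, round what is visible of it).
- bot.place_of(camera, target): "xy" ([column, row] in pixels: a listed point, or the origin of a listed thing).
The state is a dict: "t": time; "q": joint angles; "joint_vel": joint speeds; "joint_torque": joint torques, N m; "eef_pos": TCP position; "tool_rot": TCP orientation; "contact_force": force on the tool from outside, world axes, zero at the start; "torque": the same for the moment, N m; "gripper_width": opening from 0.0 (shut) to 1.0 (fully open).
Only numpy, scipy, OpenCV 4.12 (cv2) and the standard library are available. Lean on these libraries where they do the work, as an engineer would, in place of code of your own. Each camera call takes 0.05 s, during which the arm holds its last target. There are 200 camera calls.

### The job

Take the charged battery stick (the one with the green band) out of the charging stand, lay it in the sloping tester with its flat foot down on the brass contact and let go of it there for a moment. Then pick it up again across its side and load it into the label printer's battery bay: press its foot back against the coil spring, roll the nub end down past the orange lip, and leave the stick lying fully home, held by the spring under the lip. Leave the two red-banded sticks in the stand and the other things on the bench where they are.

Things in the scene. Friction and masses are not known exactly. Their poses are not given: they have to be found in the camera images.
- cell_fresh_mid (a point): centre of the fresh battery stick: black cylinder 32 mm across with a green band round its upper part, 120 mm long over all, of which the last 4 mm is a brass nub 14 mm across; 0.15 to 0.3 kg. This point is on its axis 60 mm from either end; its z axis runs along the stick from the flat foot to the nub. At the start it stands, nub up, in one of the stand's three sockets, 30 mm deep in it
- cell_fresh_foot (a point): centre of the flat foot face of the fresh stick, on its axis, 60 mm from the centre; same axes
- cell_b_mid (a point): centre of another stick, the same but with a red band; it stands in a socket and stays there
- cell_c_mid (a point): centre of the third stick, red band, likewise
- stand: charging stand, a fixed grey block 215 x 75 x 42 mm tall; origin under its centre. Three sockets in a row along its x at -66, 0 and +66 mm, 36 mm wide, 30 mm deep (floor 12 mm above the bench); 90 mm of each stick shows, the tops are 132 mm above the bench
- tester: sloping battery tester, fixed; origin under the centre of its black base (84 mm in x, 150 in y, 16 high). A narrow trough in its yz plane (x = 0) rises at 45 degrees from a brass contact at its low +y end towards -y. A stick lying in it has its foot flat on the contact and its axis, foot to nub, along (0, -0.707, 0.707) of this frame
- test_foot (a point): middle of the tester's brass contact, where the centre of the stick's foot comes to rest: 45 mm along +y and 40 mm up in the tester's frame; axes as the tester's. The contact plate is square to the trough, 40 mm wide
- test_grip (a point): point on the axis of a stick lying in the tester, 75 mm up from its foot; axes as the tester's. Here only a 20 mm wide strip (0 to 95 mm from the contact) and a 20 mm wide post lie under the stick, so fingers fit on both sides. Lower down, 0 to 55 mm from the contact, two orange cheeks form a centring V that stands out 22 mm each side of the axis
- printer: cordless label printer, fixed; origin on the bench under the middle of its open battery bay. The bay runs along its y on a flat floor 30 mm above the bench (x = -66 to +55 mm). The white housing, 80 mm tall, stands at x = -66 to -141 mm. Guide rails, flared 30 degrees from upright, flank the stick at y = 31 to 57 and -56 to -36 mm, up to 45 mm above the bench, 1 mm clear of it, 46 mm apart over their outsides; elsewhere the sides are open
- bay_mid (a point): centre of a stick that is home in the bay: above the printer's origin, 46 mm above the bench; axes as the printer's. A stick at home lies along y, its foot at y = +60 mm on the sprung plate, its nub at y = -60 mm against the orange end wall
- lip (a point): middle of the inner top edge of the orange retaining lip, at the bay's -y end: 54 mm along -y, 71 mm above the bench; axes as the printer's. The lip is 46 mm wide, its underside 67 mm above the bench, and reaches 6 mm inwards from the end wall (inner face at y = -60 mm). To pass it the foot must be pushed to about y = +71 mm, best with the nub raised some 20 degrees and the foot low, then rolled down
- plate (a point): middle of the face of the sprung steel plate at the bay's +y end, 49 mm above the bench; it moves with the plate; axes as the printer's. Plate 30 mm wide, from 32 to 66 mm above the bench; unpressed its face is at y = +50 mm. Behind it the coil spring runs into a black housing (y = 93 to 133 mm, 50 mm wide, 74 mm tall)
- spring_plate (a joint): travel of the sprung plate in m: 0 unpressed, grows as it is pushed to +y, stop at 0.030; stiffness 450 N/m (about 10 N at 22 mm). 0.010 with a stick home
- vial: bystander: amber bottle, 52 mm across, 130 mm tall, standing; origin at the centre of its underside
- tape: bystander: roll of clear tape lying flat, 100 mm across, 48 mm tall; origin at the centre of its underside
- labels: bystander: roll of white labels standing on end, 72 mm across, 60 mm tall; origin at the centre of its underside
- cutter: bystander: yellow closed safety cutter lying flat, 150 x 26 x 18 mm, long along its x; origin at the centre of its underside
- dropper: bystander: green bottle with a black cap, 44 mm across, 110 mm tall, standing; origin at the centre of its underside
- carton_s: bystander: small cardboard carton 70 x 55 x 75 mm tall; origin at the centre of its underside
Mind the look-alikes: they are no part of the job. Of the things shaped like the tester, the black one is meant.

How it is judged:
By the outcome, as a careful person would: the job done as asked, in the order asked, and still so for the second after the job is handed in, with the robot touching nothing.
It also fails if it takes over 59 s, if anything falls off the work surface, if the arm or the gripper's body presses on something with over 40 N, if the wrist force passes 120 N, or if a joint passes its speed limit or range.

## Working session

There is one attempt and no reset: what is moved stays moved. The work goes in short steps, Python scripts to look and compute and a shell command to move; the robot and the scene stay as the last step left them, time stands still between calls to the robot, and variables do not carry over. Pictures are saved under pics/ and viewed, about 8 in all and at most 12, crops included, and the job is handed in when it is done.

```bash
mkdir -p pics
python3 - <<'E'
from station import bot
import cv2,numpy as np
np.set_printoptions(precision=4,suppress=True)
o=bot.get_obs();print(o['t'],o['eef_pos'],o['tool_rot'])
for c in ['scene','top']:
    im=bot.read_camera(c);cv2.imwrite(f'pics/{c}0.png',im)
    p=bot.camera_params(c);print(c,p['K'].tolist() if hasattr(p['K'],'tolist') else p['K'],np.array(p['R']),p['t'])
    for n in ['cell_fresh_mid','cell_fresh_foot','stand','tester','test_foot','test_grip','printer','bay_mid','lip','plate','vial','dropper']:
        r=bot.place_of(c,n);print(c,n,[(np.round(a['xy'],1).tolist(),round(a['score'],2)) for a in r[:4]])
p=bot.camera_params('wrist');print(p)
print(bot.get_obs()['t'])
E
```

```text
0.0 [0.2488 0.6268 0.2303] [-0.6939  0.6952 -0.1329  0.1327]
scene [[367.2065256706747, 0.0, 254.00792228854323], [0.0, 367.2065256706747, 190.07308478990785], [0.0, 0.0, 1.0]] [[ 0.7429  0.6694 -0.0046]
 [ 0.4904 -0.5489 -0.6769]
 [-0.4557  0.5006 -0.736 ]] [-0.36   -0.1759  1.3626]
scene cell_fresh_mid [([330.5, 151.8], 0.67), ([199.4, 290.5], 0.19)]
scene cell_fresh_foot [([329.5, 163.5], 0.55)]
scene stand [([329.0, 160.7], 0.73)]
scene tester [([258.4, 128.6], 0.96), ([287.2, 217.1], 0.65), ([147.9, 230.8], 0.58)]
scene test_foot [([301.0, 200.2], 0.95), ([156.4, 212.9], 0.86), ([270.0, 114.9], 0.79), ([231.4, 192.8], 0.38)]
scene test_grip [([137.6, 212.0], 0.69), ([285.4, 201.6], 0.64), ([316.2, 142.2], 0.35)]
scene printer [([200.2, 301.5], 0.93), ([341.8, 154.2], 0.56)]
scene bay_mid [([198.1, 291.4], 0.8), ([277.6, 263.4], 0.25)]
scene lip [([178.7, 302.9], 0.58), ([230.2, 192.2], 0.42), ([284.9, 217.0], 0.34)]
scene plate [([211.9, 277.1], 0.52), ([176.7, 299.9], 0.2)]
scene vial [([259.5, 172.5], 0.98)]
scene dropper [([279.5, 265.6], 0.68)]
top [[472.45921283601, 0.0, 25
[... 477 characters left out ...]
8), ([341.3, 262.0], 0.61)]
top test_grip [([366.8, 267.2], 0.89), ([135.8, 295.9], 0.72), ([244.9, 155.8], 0.59)]
top printer [([371.9, 157.0], 0.73), ([258.9, 233.0], 0.27), ([139.0, 147.3], 0.25)]
top bay_mid [([379.0, 153.6], 0.78)]
top lip [([403.0, 160.1], 0.86), ([255.1, 232.0], 0.54)]
top plate []
top vial [([209.3, 230.6], 0.76)]
top dropper [([295.9, 134.4], 0.66)]
{'K': array([[278.4391,   0.    , 253.993 ],
       [  0.    , 278.4391, 194.811 ],
       [  0.    ,   0.    ,   1.    ]]), 'hand_eye': array([[ 0.0008,  0.9611,  0.2763, -0.0695],
       [ 0.0005, -0.2763,  0.9611, -0.1429],
       [ 1.    , -0.0007, -0.0007, -0.0001],
       [ 0.    ,  0.    ,  0.    ,  1.    ]])}
1.3
```

View pics/scene0.png

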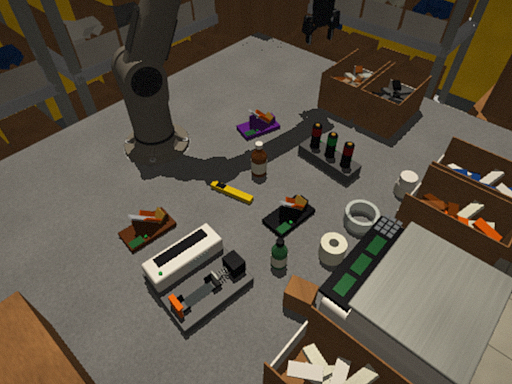

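View pics/top0.png

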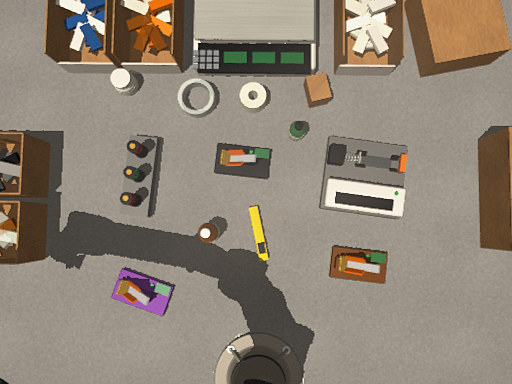

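The green-banded stick is the middle one in the stand: scene (331,140), top (133,172). The black tester is at top (243,160) and scene (288,215), with its contact at the left, +y. The printer bay is at top (372,158), with the spring to the left and the orange lip at (402,162).

```bash
cat > h.py <<'E'
from station import bot
import cv2,numpy as np
from scipy.spatial.transform import Rotation as R
np.set_printoptions(precision=4,suppress=True)
def pose(o=None):
    o=o or bot.get_obs(); q=np.array(o['tool_rot']); return np.array(o['eef_pos']),R.from_quat(q[[1,2,3,0]])
def proj(c,ps=None):
    p=bot.camera_params(c);K=np.array(p['K'])
    if c!='wrist': return K@np.c_[np.array(p['R']),np.array(p['t'])]
    t,r=ps or pose(); T=np.eye(4);T[:3,:3]=r.as_matrix();T[:3,3]=t
    return K@np.linalg.inv(T@np.array(p['hand_eye']))[:3]
def tri(Ps,px):
    A=np.concatenate([np.outer(x,P[2])-P[:2] for P,x in zip(Ps,np.array(px,float))])
    X=np.linalg.svd(A)[2][-1];return X[:3]/X[3]
def onplane(P,x,z):  # point at height z seen at pixel x
    A=np.outer(x,P[2])-P[:2]; return np.r_[np.linalg.solve(A[:,:2],-A[:,2]*z-A[:,3]),z]
def pix(P,X): u=P@np.r_[X,1]; return u[:2]/u[2]
def goal(X,ydir,zdir,ps=None):
    """shift (tool axes) and rotvec deg to reach TCP X with tool y along ydir, z ~ zdir (or its opposite)"""
    t,r=ps or pose(); y=np.array(ydir,float);y/=np.linalg.norm(y); z=np.array(zdir,float);z-=z@y*y;z/=np.linalg.norm(z)
    out=[]
    for s in (1,-1):
        M=np.c_[np.cross(y,s*z),y,s*z]; d=r.inv()*R.from_matrix(M); out.append(d.as_rotvec(degrees=True))
    out.sort(key=np.linalg.norm)
    print('linear',(r.inv().apply(np.array(X)-t)).round(4).tolist(),'dr',out[0].round(2).tolist(),'alt',out[1].round(1).tolist())
E
python3 - <<'E'
from h import *
t,r=pose();print(r.as_matrix())
S,T=proj('scene'),proj('top')
for n,a,b in [('fresh_mid',(330.5,151.8),(135.6,175.6)),('test_foot',(301,200.2),(225.3,159.5)),('test_grip',(285.4,201.6),(244.9,155.8)),('tester',(287.2,217.1),(244.3,161.1)),('stand',(329,160.7),(142.2,178)),('bay_mid',(198.1,291.4),(379,153.6)),('lip',(178.7,302.9),(403,160.1)),('printer',(200.2,301.5),(371.9,157))]:
    X=tri([S,T],[a,b]);print(n,X,pix(S,X)-a,pix(T,X)-b)
# stick nub tops and plan from top picture
for n,px in [('red1',(135,146)),('green',(130,172)),('red2',(127,198))]: print(n,onplane(T,px,.132))
E
```

```text
[[ 0.9295 -0.      0.3689]
 [-0.3689 -0.      0.9295]
 [ 0.     -1.     -0.    ]]
fresh_mid [0.5331 0.3334 0.0483] [-0.4721  0.0626] [-0.2268 -0.2921]
test_foot [0.5825 0.0967 0.0373] [-1.9     0.1913] [-0.8474 -0.9989]
test_grip [0.5811 0.0373 0.083 ] [ 2.1144 -0.2366] [0.9617 1.0392]
tester [0.5805 0.0444 0.0032] [-0.017   0.0017] [-0.0076 -0.0084]
stand [0.5325 0.327  0.0105] [-1.7479  0.2153] [-0.8322 -1.0749]
bay_mid [ 0.5941 -0.3152  0.0653] [ 2.0662 -0.0971] [0.8811 0.7325]
lip [ 0.5796 -0.3724  0.0721] [-1.2239  0.0268] [-0.5136 -0.4185]
printer [ 0.5925 -0.3119  0.0047] [ 3.1693 -0.1655] [1.362  1.1235]
red1 [0.5985 0.314  0.132 ]
green [0.5329 0.3244 0.132 ]
red2 [0.4678 0.3297 0.132 ]
```

Run:
```python
import cv2,numpy as np
a=cv2.imread('pics/top0.png')
f=lambda x,y,w,h,s:cv2.resize(a[y:y+h,x:x+w],None,fx=s,fy=s,interpolation=cv2.INTER_CUBIC)
A=f(110,125,60,100,6)[:600];B=f(205,130,75,60,5.7);C=f(315,130,100,95,5)
W=np.zeros((600,800,3),np.uint8);W[:600,:360]=A;W[:B.shape[0]-0,360:360+B.shape[1]]=cv2.resize(B,(B.shape[1],B.shape[0])) ;
c=cv2.resize(C,(270,256));W[342:598,360:630]=c
cv2.imwrite('pics/crop1.png',W)
```

```text
(no output)
```

View pics/crop1.png

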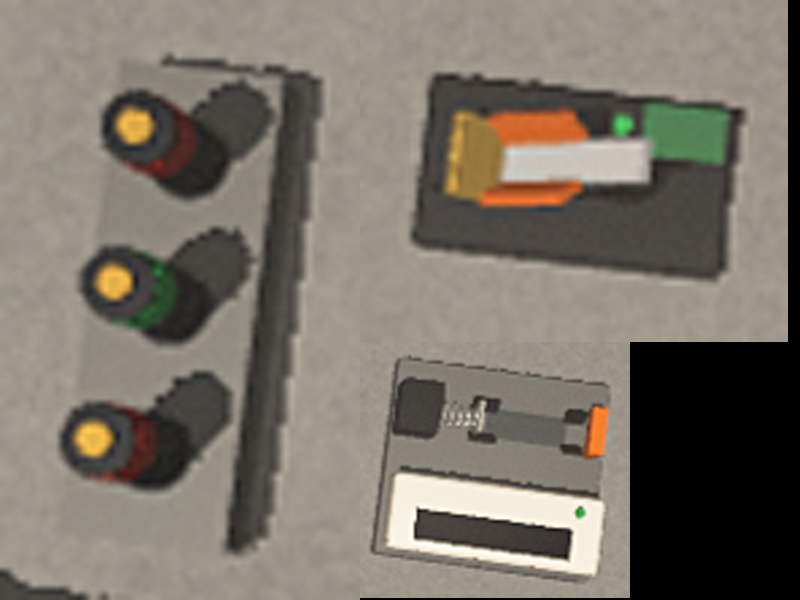

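The three sticks stand in a row close to world x, yaw about −7°, with green in the middle at about (0.533, 0.324). The tester and printer show the same yaw of about −6 to −7°. The jaws must open along world y at the stand, so I'll move above it.

Run:
```python
from h import *
goal([.515,.326,.24],[0,0,-1],[.12,.993,0])
```

```text
linear [0.3584, -0.0087, -0.182] dr [0.0, -14.76, -0.0] alt [0.0, 165.2, 0.0]
```

```bash
python3 -m crank '[{"linear":[0.358,-0.009,-0.182],"dr":[0,-14.8,0],"hand":1},{"linear":[0.358,-0.009,-0.182],"dr":[0,-14.8,0],"hand":1},{"linear":[0.358,-0.009,-0.182],"dr":[0,-14.8,0],"hand":1},{"linear":[0.358,-0.009,-0.182],"dr":[0,-14.8,0],"hand":1},{"linear":[0.358,-0.009,-0.182],"dr":[0,-14.8,0],"hand":1},{"linear":[0.358,-0.009,-0.182],"dr":[0,-14.8,0],"hand":1},{"linear":[0.358,-0.009,-0.182],"dr":[0,-14.8,0],"hand":1},{"linear":[0.358,-0.009,-0.182],"dr":[0,-14.8,0],"hand":1},{"linear":[0.358,-0.009,-0.182],"dr":[0,-14.8,0],"hand":1},{"linear":[0.358,-0.009,-0.182],"dr":[0,-14.8,0],"hand":1}]' 80
cat > look.py <<'E'
import sys
from h import *
name,*ns=sys.argv[1:]
ps=pose();im=bot.read_camera('wrist');cv2.imwrite(f'pics/{name}.png',im);print(ps[0],ps[1].as_matrix().round(3).tolist(),bot.get_obs()['t'])
np.savez(f'pics/{name}.npz',P=proj('wrist',ps))
for n in ns: print(n,[(np.round(a['xy'],1).tolist(),round(a['score'],2)) for a in bot.place_of('wrist',n)[:4]])
E
python3 look.py w1 cell_fresh_mid cell_fresh_foot cell_b_mid
```

```text
t: 2.13
eef_pos: [0.5178, 0.3215, 0.2408]
tool_rot: [-0.705, 0.706, -0.043, 0.045]
contact_force: [0.6, 1.1, 0.2]
gripper_width: 1.0
[0.5178 0.3215 0.2408] [[0.992, 0.002, 0.124], [-0.124, -0.001, 0.992], [0.002, -1.0, -0.001]] 2.1833
cell_fresh_mid [([258.3, 193.3], 0.76)]
cell_fresh_foot [([260.7, 179.3], 0.78)]
cell_b_mid [([262.0, 131.3], 0.57)]
```

View pics/w1.png

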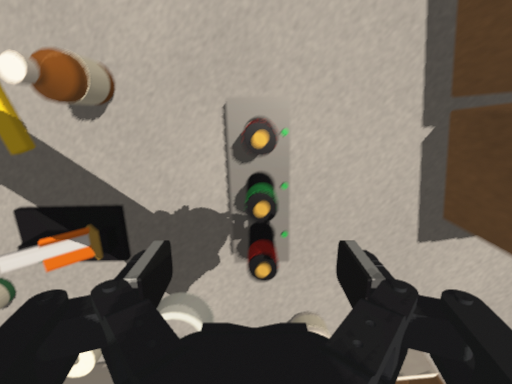

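Wrist view w1 shows the green stick's nub at (261,209) with the red ones at (260,139) and (263,270). The gripper is aligned with the stand.

Run:
```python
from h import *
P=np.load('pics/w1.npz')['P'];T=proj('top');S=proj('scene')
for w,t in [((260,139),(110+94/6,125+439/6)),((261,209),(110+114/6,125+283/6)),((263,270),(110+134/6,125+126/6))]:
    X=tri([P,T],[w,t]);print(X,onplane(P,w,.132),onplane(T,t,.132))
```

```text
[0.4678 0.3321 0.1357] [0.4701 0.3324 0.132 ] [0.4673 0.333  0.132 ]
[0.5319 0.325  0.1395] [0.5355 0.3255 0.132 ] [0.5324 0.3269 0.132 ]
[0.5978 0.3195 0.1366] [0.601  0.3198 0.132 ] [0.5985 0.3207 0.132 ]
```

Run:
```python
from h import *
print(pose()[0]); goal([.5335,.3255,.081],[0,0,-1],[.11,.994,0])
```

```text
[0.515  0.3256 0.2404]
linear [0.0184, 0.1594, 0.0021] dr [-0.01, -0.65, -0.01] alt [0.0, 179.4, -0.0]
```

```bash
python3 -m crank '[{"linear":[0.018,0.03,0.002],"dr":[0,-0.6,0],"hand":1},{"linear":[0.018,0.06,0.002],"dr":[0,-0.6,0],"hand":1},{"linear":[0.018,0.1,0.002],"dr":[0,-0.6,0],"hand":1},{"linear":[0.018,0.135,0.002],"dr":[0,-0.6,0],"hand":1},{"linear":[0.018,0.159,0.002],"dr":[0,-0.6,0],"hand":1},{"linear":[0.018,0.159,0.002],"dr":[0,-0.6,0],"hand":1},{"linear":[0.018,0.159,0.002],"dr":[0,-0.6,0],"hand":-0.5},{"linear":[0.018,0.159,0.002],"dr":[0,-0.6,0],"hand":-1},{"linear":[0.018,0.159,0.002],"dr":[0,-0.6,0],"hand":-1},{"linear":[0.018,0.159,0.002],"dr":[0,-0.6,0],"hand":-1}]' 60
```

```text
t: 3.17
eef_pos: [0.5338, 0.3272, 0.0835]
tool_rot: [0.707, -0.705, 0.037, -0.039]
contact_force: [0.1, 0.2, 0.6]
gripper_width: 0.451
```

```bash
python3 -m crank '[{"linear":[0,0,0],"dr":[0,0,0],"hand":-1},{"linear":[0,0,0],"dr":[0,0,0],"hand":-1},{"linear":[0,0,0],"dr":[0,0,0],"hand":-1},{"linear":[0,-0.04,0],"dr":[0,0,0],"hand":-1},{"linear":[0,-0.08,0],"dr":[0,0,0],"hand":-1},{"linear":[0,-0.12,0],"dr":[0,0,0],"hand":-1},{"linear":[0,-0.15,0],"dr":[0,0,0],"hand":-1},{"linear":[0,-0.15,0],"dr":[0,0,0],"hand":-1}]'; python3 look.py w2 cell_fresh_mid
```

```text
t: 3.83
eef_pos: [0.5361, 0.3279, 0.2395]
tool_rot: [0.709, -0.703, 0.035, -0.042]
contact_force: [0.8, 0.2, -1.7]
gripper_width: 0.361
[0.5361 0.3279 0.2395] [[0.994, 0.01, 0.109], [-0.109, 0.008, 0.994], [0.009, -1.0, 0.009]] 3.8833
cell_fresh_mid [([254.0, 236.5], 0.92)]
```

Run:
```python
from h import *
print(pose()[0]); goal([.575,-.01,.30],[0,0,-1],[.994,-.11,0])
```

```text
[0.5332 0.3262 0.233 ]
linear [0.0784, -0.0676, -0.3295] dr [-0.0, -89.94, 0.2] alt [-0.2, 90.1, -0.0]
```

```bash
python3 -m crank '[{"linear":[0.078,-0.068,-0.33],"dr":[0,90,0],"hand":-1},{"linear":[0.078,-0.068,-0.33],"dr":[0,90,0],"hand":-1},{"linear":[0.078,-0.068,-0.33],"dr":[0,90,0],"hand":-1},{"linear":[0.078,-0.068,-0.33],"dr":[0,90,0],"hand":-1},{"linear":[0.078,-0.068,-0.33],"dr":[0,90,0],"hand":-1},{"linear":[0.078,-0.068,-0.33],"dr":[0,90,0],"hand":-1},{"linear":[0.078,-0.068,-0.33],"dr":[0,90,0],"hand":-1},{"linear":[0.078,-0.068,-0.33],"dr":[0,90,0],"hand":-1},{"linear":[0.078,-0.068,-0.33],"dr":[0,90,0],"hand":-1},{"linear":[0.078,-0.068,-0.33],"dr":[0,90,0],"hand":-1}]'
python3 - <<'E'
from h import *
print(bot.get_obs()['q']);goal([.575,-.01,.30],[0,0,-1],[.994,-.11,0])
E
```

```text
t: 4.77
eef_pos: [0.5736, -0.0169, 0.2986]
tool_rot: [-0.546, 0.548, -0.448, 0.449]
contact_force: [0.5, 0.4, -2.8]
gripper_width: 0.358
[-0.4542  0.2646  0.4618  1.745  -0.1244  1.1627  0.2401]
linear [-0.0065, -0.0014, 0.0028] dr [0.08, 17.59, 0.15] alt [0.2, -162.4, -0.1]
```

```bash
python3 -m crank '[{"linear":[0,0,0],"dr":[0,18,0],"hand":-1},{"linear":[0,0,0],"dr":[0,18,0],"hand":-1},{"linear":[0,0,0],"dr":[0,18,0],"hand":-1},{"linear":[0,0,0],"dr":[0,18,0],"hand":-1},{"linear":[0,0,0],"dr":[0,18,0],"hand":-1}]'; python3 look.py w3 tester test_foot test_grip cell_fresh_mid cell_fresh_foot; python3 -c "
from h import *
print(bot.get_obs()['q'])"
```

```text
t: 5.18
eef_pos: [0.5734, -0.0104, 0.2977]
tool_rot: [0.473, -0.475, 0.525, -0.524]
contact_force: [0.9, -0.2, -2.1]
gripper_width: 0.358
[ 0.5734 -0.0104  0.2977] [[-0.1, -0.003, 0.995], [-0.995, -0.001, -0.1], [0.001, -1.0, -0.003]] 5.2333
tester [([121.0, 311.3], 0.86), ([254.9, 124.3], 0.73)]
test_foot [([254.3, 83.5], 0.68), ([108.9, 302.3], 0.57), ([275.7, 318.0], 0.52)]
test_grip [([257.8, 129.8], 0.6)]
cell_fresh_mid []
cell_fresh_foot [([253.3, 208.7], 0.84)]
[-0.4996  0.2686  0.5076  1.746  -0.141   1.1634 -0.0529]
```

View pics/w3.png

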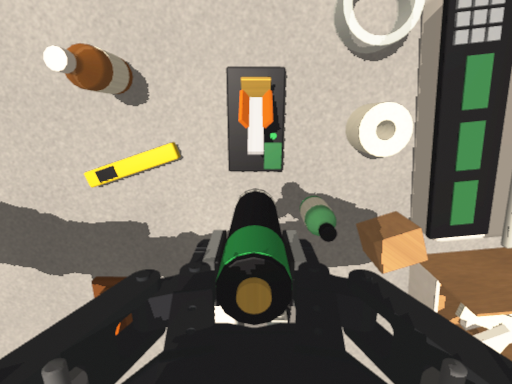

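Run:
```python
from h import *
P=np.load('pics/w3.npz')['P'];T=proj('top');S=proj('scene')
c=np.array([onplane(P,p,.016) for p in [(229,67),(286,67),(282,171),(227,171)]]);print(c,c.mean(0))
yv=(c[0]+c[1]-c[2]-c[3])/2; xv=(c[1]+c[2]-c[0]-c[3])/2;print(yv,np.linalg.norm(yv),xv,np.linalg.norm(xv),np.degrees(np.arctan2(-yv[0],yv[1])))
y=yv/np.linalg.norm(yv); f=c.mean(0)+.045*y;f[2]=.04;print('foot from base',f)
tc=np.array([onplane(T,(205+a/5.7,130+b/5.7),.016) for a,b in [(438-360,75),(742-360,108),(718-360,277),(415-360,243)]]);print('top base',tc.mean(0), tc)
print('tri foot',tri([P,T,S],[(256,84),(225.3,159.5),(301,200.2)]),onplane(P,(256,84),.04),'grip',tri([P,T],[(257.8,129.8),(244.9,155.8)]),onplane(P,(256.5,118),.093))
```

```text
[[ 0.5517  0.1262  0.016 ]
 [ 0.6311  0.1181  0.016 ]
 [ 0.6148 -0.029   0.016 ]
 [ 0.53   -0.0205  0.016 ]] [0.5819 0.0487 0.016 ]
[0.019  0.1469 0.    ] 0.14810831566672658 [ 0.0821 -0.0083  0.    ] 0.08253678115501242 -7.378886184509464
foot from base [0.5877 0.0933 0.04  ]
top base [0.5796 0.0467 0.016 ] [[ 0.6278  0.1151  0.016 ]
 [ 0.6133 -0.0318  0.016 ]
 [ 0.5313 -0.0211  0.016 ]
 [ 0.5461  0.1247  0.016 ]]
tri foot [0.5833 0.097  0.0372] [0.5868 0.0979 0.04  ] grip [0.5835 0.0399 0.0848] [0.5829 0.0547 0.093 ]
```

The tester shows upright: base corners (229,67) to (282,171), brass contact at (256,84). The stick is held with its foot pointing away. I take the foot rest as (0.585, 0.094, 0.040), yaw −6.4°. Next I tilt the tool by 45° to a hover.

```bash
cat > tst.py <<'E'
from h import *
a=np.radians(-6.4); xt=np.array([np.cos(a),np.sin(a),0]); yt=np.array([-np.sin(a),np.cos(a),0]); zt=np.array([0,0,1.])
F=np.array([.585,.094,.040]); u=(zt-yt)/2**.5; n=(zt+yt)/2**.5
E
python3 -c "
from tst import *
print(pose()[0]);goal(F+.089*u+.06*n,-u,xt)"
```

```text
[ 0.5743 -0.0106  0.2992]
linear [-0.0846, 0.1538, -0.0001] dr [0.23, 0.53, 45.0] alt [68.7, -165.8, -0.4]
```

```bash
python3 -m crank '[{"linear":[-0.02,0.01,0],"dr":[0,0,7],"hand":-1},{"linear":[-0.04,0.03,0],"dr":[0,0,14],"hand":-1},{"linear":[-0.06,0.06,0],"dr":[0,0,21],"hand":-1},{"linear":[-0.075,0.08,0],"dr":[0,0,28],"hand":-1},{"linear":[-0.085,0.1,0],"dr":[0,0,35],"hand":-1},{"linear":[-0.085,0.13,0],"dr":[0,0.5,42],"hand":-1},{"linear":[-0.085,0.154,0],"dr":[0,0.5,45],"hand":-1},{"linear":[-0.085,0.154,0],"dr":[0,0.5,45],"hand":-1},{"linear":[-0.085,0.154,0],"dr":[0,0.5,45],"hand":-1}]'; python3 look.py w4 test_foot cell_fresh_foot test_grip; python3 -c "
from tst import *
print(bot.get_obs()['q']);goal(F+.089*u+.06*n,-u,xt);goal(F+.073*u+.003*n,-u,xt)"
```

```text
t: 6.23
eef_pos: [0.5825, 0.073, 0.1439]
tool_rot: [0.635, -0.235, 0.67, -0.306]
contact_force: [0.5, 0.3, -1.7]
gripper_width: 0.358
[0.5825 0.073  0.1439] [[-0.084, 0.074, 0.994], [-0.703, 0.702, -0.112], [-0.706, -0.708, -0.007]] 6.2833
test_foot []
cell_fresh_foot [([257.4, 206.8], 0.93)]
test_grip [([257.3, 315.6], 0.82)]
[-0.0127  0.5599  0.229   1.9325 -1.08    1.0977  0.8256]
linear [0.0033, 0.0007, -0.0017] dr [0.09, 0.25, 0.02] alt [0.0, -179.8, -0.1]
linear [0.0603, 0.0167, -0.0019] dr [0.09, 0.25, 0.02] alt [0.0, -179.8, -0.1]
```

View pics/w4.png

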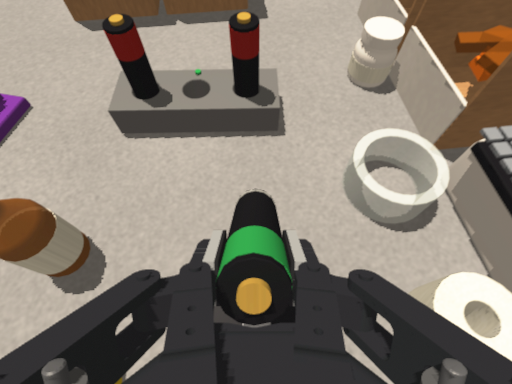

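The tilted pose is reached and the stick is held firmly, foot at (257,207). The red sticks still stand in place. The tester is hidden under the hand, so I lower with a check on force.

```bash
python3 -m crank '[{"linear":[0.02,0,-0.002],"dr":[0,0,0],"hand":-1},{"linear":[0.04,0,-0.002],"dr":[0,0,0],"hand":-1},{"linear":[0.052,0.003,-0.002],"dr":[0,0,0],"hand":-1},{"linear":[0.057,0.006,-0.002],"dr":[0,0,0],"hand":-1},{"linear":[0.059,0.01,-0.002],"dr":[0,0,0],"hand":-1},{"linear":[0.06,0.014,-0.002],"dr":[0,0,0],"hand":-1},{"linear":[0.06,0.017,-0.002],"dr":[0,0,0],"hand":-1},{"linear":[0.06,0.017,-0.002],"dr":[0,0,0],"hand":-1},{"linear":[0.06,0.017,-0.002],"dr":[0,0,0],"hand":-1}]'
python3 - <<'E'
from tst import *
for c in ['scene','top']:
    im=bot.read_camera(c);
    cv2.imwrite(f'pics/{c}1.png',im)
a=cv2.imread('pics/scene1.png')[150:250,230:340];b=cv2.imread('pics/top1.png')[110:200,190:300]
cv2.imwrite('pics/crop2.png',np.hstack([cv2.resize(a,(396,360),interpolation=2),cv2.resize(b,(396,360),interpolation=2)]))
o=bot.get_obs();f=np.array(o['contact_force']);print(o['t'],f,f@u,f@n,f@xt); goal(F+.069*u,-u,xt)
E
```

```text
t: 7.18
eef_pos: [0.5786, 0.0451, 0.0917]
tool_rot: [0.637, -0.234, 0.668, -0.306]
contact_force: [4.3, 1.5, -0.7]
gripper_width: 0.36
7.2833 [ 4.6602  2.4296 -0.3105] -2.294125758365253 1.8550314171575326 4.3603384763451345
linear [0.0017, 0.0024, 0.0009] dr [0.13, 0.02, -0.07] alt [-0.1, -180.0, -0.2]
```

View pics/crop2.png

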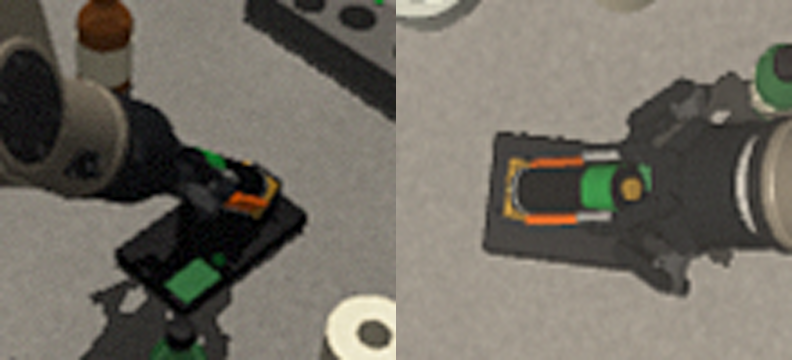

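The stick lies between the orange cheeks with its foot near the brass, and a side force of 4 N shows about 1–2 mm off in x. I ease it over, press lightly and release.

```bash
python3 -m crank '[{"linear":[0.001,0.001,0.002],"dr":[0,0,0],"hand":-1},{"linear":[0.002,0.003,0.002],"dr":[0,0,0],"hand":-1},{"linear":[0.002,0.003,0.002],"dr":[0,0,0],"hand":-1}]'; python3 -m crank '[{"linear":[0,0,0],"dr":[0,0,0],"hand":0},{"linear":[0,0,0],"dr":[0,0,0],"hand":0.5},{"linear":[0,0,0],"dr":[0,0,0],"hand":1},{"linear":[0,0,0],"dr":[0,0,0],"hand":1},{"linear":[0,0,0],"dr":[0,0,0],"hand":1},{"linear":[0,-0.03,0],"dr":[0,0,0],"hand":1},{"linear":[0,-0.06,0],"dr":[0,0,0],"hand":1},{"linear":[0,-0.1,0],"dr":[0,0,0],"hand":1},{"linear":[0,-0.12,0],"dr":[0,0,0],"hand":1}]'
python3 - <<'E'
from tst import *
for c in ['scene','top']:
    im=bot.read_camera(c);
    cv2.imwrite(f'pics/{c}2.png',im)
    for k in ['cell_fresh_mid','cell_fresh_foot']:print(k,bot.place_of(c,k)[:2],pix(proj(c),F+u*(.06 if 'mid' in k else 0)))
a=cv2.imread('pics/scene2.png')[150:250,230:340];b=cv2.imread('pics/top2.png')[110:200,190:300]
cv2.imwrite('pics/crop3.png',np.hstack([cv2.resize(a,(396,360),interpolation=2),cv2.resize(b,(396,360),interpolation=2)]))
o=bot.get_obs();print(o['t'],o['q'],pose()[0]); goal(F+.075*u+.11*n,-n,xt)
E
```

```text
t: 7.53
eef_pos: [0.5794, 0.0443, 0.0906]
tool_rot: [0.638, -0.233, 0.668, -0.304]
contact_force: [-4.3, -7.2, 21.4]
gripper_width: 0.36
t: 8.28
eef_pos: [0.5709, -0.0436, 0.1743]
tool_rot: [0.636, -0.234, 0.668, -0.308]
contact_force: [0.7, -0.0, 0.1]
gripper_width: 1.0
cell_fresh_mid [{'xy': [290.0, 199.5], 'score': 0.82}] [290.4106 198.5122]
cell_fresh_foot [{'xy': [300.4, 200.6], 'score': 0.81}] [299.2989 200.7362]
cell_fresh_mid [{'xy': [238.2, 158.2], 'score': 0.75}] [240.2745 157.1315]
cell_fresh_foot [{'xy': [225.6, 157.2], 'score': 0.64}] [225.4031 157.4362]
8.5833 [ 0.1286  0.5699  0.3034  1.8582 -0.9675  1.2628  0.8685] [ 0.5698 -0.038   0.1711]
linear [-0.1111, 0.1118, 0.0009] dr [0.35, 0.22, -90.08] alt [-127.2, -127.1, -0.5]
```

View pics/crop3.png

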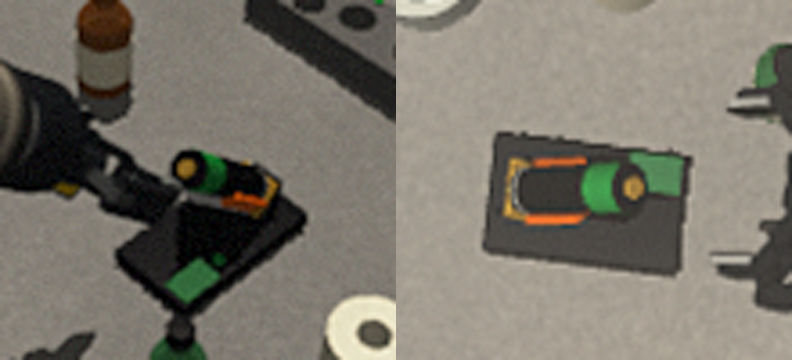

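The stick lies in the tester with its foot on the brass and released. In top view it runs straight between the cheeks, foot (225,157), nub near (238,158). Next is the regrasp from the perpendicular side: rotate −90° about tool z over the top.

```bash
python3 -m crank '[{"linear":[-0.03,-0.03,0],"dr":[0,0,-7],"hand":1},{"linear":[-0.05,-0.03,0],"dr":[0,0,-14],"hand":1},{"linear":[-0.07,-0.02,0],"dr":[0,0,-21],"hand":1},{"linear":[-0.08,0,0],"dr":[0,0,-28],"hand":1},{"linear":[-0.09,0.01,0],"dr":[0,0,-35],"hand":1},{"linear":[-0.1,0.02,0],"dr":[0,0,-42],"hand":1},{"linear":[-0.11,0.04,0],"dr":[0,0,-49],"hand":1},{"linear":[-0.12,0.06,0],"dr":[0,0,-56],"hand":1},{"linear":[-0.12,0.08,0],"dr":[0,0,-63],"hand":1},{"linear":[-0.12,0.1,0],"dr":[0,0,-70],"hand":1}]'
python3 - <<'E'
from tst import *
o=bot.get_obs();print(o['t'],o['q'],pose()[0]); goal(F+.075*u+.11*n,-n,xt)
E
```

```text
t: 9.42
eef_pos: [0.5875, 0.1186, 0.186]
tool_rot: [-0.347, 0.577, -0.41, 0.616]
contact_force: [0.2, -0.6, -1.6]
gripper_width: 0.999
9.4167 [-0.892   0.5765  0.5637  1.705   0.1008  1.1477 -0.5291] [0.5875 0.1186 0.186 ]
linear [-0.0065, 0.0137, 0.0003] dr [-0.14, 0.35, -19.77] alt [-30.8, -177.0, 0.2]
```

```bash
python3 -m crank '[{"linear":[-0.006,0.01,0],"dr":[0,0.3,-7],"hand":1},{"linear":[-0.006,0.01,0],"dr":[0,0.3,-14],"hand":1},{"linear":[-0.006,0.01,0],"dr":[0,0.3,-20],"hand":1},{"linear":[-0.006,0.01,0],"dr":[0,0.3,-20],"hand":1},{"linear":[-0.006,0.01,0],"dr":[0,0.3,-20],"hand":1}]'; python3 look.py w5 cell_fresh_mid cell_fresh_foot test_grip
python3 - <<'E'
from tst import *
o=bot.get_obs();print(o['q'],pose()[0]); P=np.load('pics/w5.npz')['P'];print(pix(P,F),pix(P,F+.06*u),pix(P,F+.12*u)); goal(F+.075*u-.012*n,-n,xt)
E
```

```text
t: 9.83
eef_pos: [0.5866, 0.1181, 0.1721]
tool_rot: [-0.233, 0.639, -0.307, 0.666]
contact_force: [0.8, -0.4, 0.5]
gripper_width: 1.003
[0.5866 0.1181 0.1721] [[-0.075, -0.081, 0.994], [-0.703, -0.703, -0.11], [0.708, -0.707, -0.004]] 9.8833
cell_fresh_mid [([254.2, 177.5], 0.92)]
cell_fresh_foot [([258.3, 109.3], 0.83)]
test_grip []
[-1.002   0.7656  0.6279  1.6235  0.2396  1.3094 -0.6567] [0.588  0.1139 0.1762]
[255.4828 106.5082] [255.1731 174.4456] [254.901  234.1473]
linear [-0.0067, 0.1226, -0.0004] dr [0.2, -0.31, -0.17] alt [0.3, 179.7, 0.3]
```

View pics/w5.png

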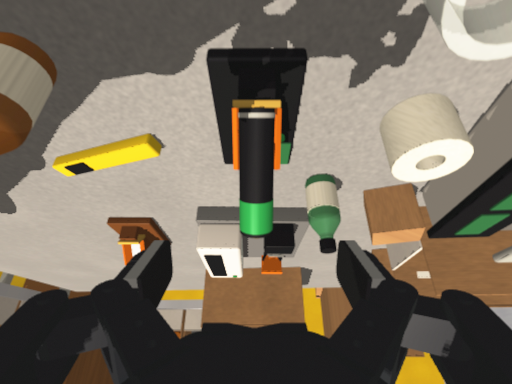

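Wrist view agrees with my model: stick foot near (258,110), mid near (254,177), predicted within about 3 px. I descend along the tool axis, fingers on either side, to 75 mm from the foot.

```bash
python3 -m crank '[{"linear":[-0.007,0.03,0],"dr":[0,-0.3,0],"hand":1},{"linear":[-0.007,0.06,0],"dr":[0,-0.3,0],"hand":1},{"linear":[-0.007,0.09,0],"dr":[0,-0.3,0],"hand":1},{"linear":[-0.007,0.112,0],"dr":[0,-0.3,0],"hand":1},{"linear":[-0.007,0.125,0],"dr":[0,-0.3,0],"hand":1},{"linear":[-0.007,0.125,0],"dr":[0,-0.3,0],"hand":1},{"linear":[-0.007,0.125,0],"dr":[0,-0.3,0],"hand":1}]'; python3 -m crank '[{"linear":[0,0,0],"dr":[0,0,0],"hand":0},{"linear":[0,0,0],"dr":[0,0,0],"hand":-0.3},{"linear":[0,0,0],"dr":[0,0,0],"hand":-1},{"linear":[0,0,0],"dr":[0,0,0],"hand":-1},{"linear":[0,0,0],"dr":[0,0,0],"hand":-1},{"linear":[0,0,0],"dr":[0,0,0],"hand":-1}]' 80;  python3 - <<'E'
from tst import *
o=bot.get_obs();t,r=pose();print(o['q'],t,'s,n,x',(t-F)@u,(t-F)@n,(t-F)@xt,o['contact_force']); goal(F+.075*u+.11*n,-n,xt)
E
```

```text
t: 10.62
eef_pos: [0.5783, 0.0319, 0.0824]
tool_rot: [-0.233, 0.638, -0.308, 0.666]
contact_force: [0.7, 0.3, -0.4]
gripper_width: 1.001
t: 11.12
eef_pos: [0.5787, 0.0341, 0.0819]
tool_rot: [-0.234, 0.638, -0.307, 0.666]
contact_force: [-1.6, 4.1, 5.6]
gripper_width: 0.349
[-0.9218  0.8479  0.6114  1.7687  0.2568  1.061  -0.6732] [0.5787 0.0341 0.0819] s,n,x 0.07221990627420544 -0.012945638255224358 0.00043904055316414895 [-1.6349  4.0535  5.5745]
linear [0.0027, -0.1229, -0.0006] dr [0.05, 0.22, -0.04] alt [-0.1, -179.8, -0.1]
```

```bash
python3 -m crank '[{"linear":[0.003,-0.03,0],"dr":[0,0,0],"hand":-1},{"linear":[0.004,-0.06,0],"dr":[0,0,0],"hand":-1},{"linear":[0.004,-0.1,0],"dr":[0,0,0],"hand":-1},{"linear":[0.004,-0.14,0],"dr":[0,0,0],"hand":-1},{"linear":[0.004,-0.16,0],"dr":[0,0,7],"hand":-1},{"linear":[0.004,-0.17,0],"dr":[0,0,14],"hand":-1},{"linear":[0.004,-0.17,0],"dr":[0,0,21],"hand":-1}]';  python3 - <<'E'
from tst import *
o=bot.get_obs();t,r=pose();print(o['q'],t,o['gripper_width'],o['contact_force']); goal([.51,-.31,.23],[0,0,-1],xt)
E
```

```text
t: 11.7
eef_pos: [0.5933, 0.1545, 0.206]
tool_rot: [-0.356, 0.57, -0.418, 0.611]
contact_force: [0.4, -0.9, -2.3]
gripper_width: 0.345
[-0.9132  0.5712  0.5573  1.6461  0.0715  1.2025 -0.5377] [0.5933 0.1545 0.206 ] 0.34548218742446596 [ 0.4497 -0.948  -2.3358]
linear [0.4412, 0.1658, -0.0341] dr [-0.07, 0.38, 23.52] alt [36.6, -175.9, 0.1]
```

```bash
python3 -m crank '[{"linear":[0.03,-0.01,0],"dr":[0,0,7],"hand":-1},{"linear":[0.07,0.01,0],"dr":[0,0,14],"hand":-1},{"linear":[0.11,0.03,-0.01],"dr":[0,0.4,21],"hand":-1},{"linear":[0.15,0.05,-0.01],"dr":[0,0.4,23.5],"hand":-1},{"linear":[0.441,0.166,-0.034],"dr":[0,0.4,23.5],"hand":-1},{"linear":[0.441,0.166,-0.034],"dr":[0,0.4,23.5],"hand":-1},{"linear":[0.441,0.166,-0.034],"dr":[0,0.4,23.5],"hand":-1},{"linear":[0.441,0.166,-0.034],"dr":[0,0.4,23.5],"hand":-1},{"linear":[0.441,0.166,-0.034],"dr":[0,0.4,23.5],"hand":-1},{"linear":[0.441,0.166,-0.034],"dr":[0,0.4,23.5],"hand":-1}]'; python3 -m crank '[{"linear":[0,0,0],"dr":[0,0,0],"hand":-1},{"linear":[0,0,0],"dr":[0,0,0],"hand":-1},{"linear":[0,0,0],"dr":[0,0,0],"hand":-1},{"linear":[0,0,0],"dr":[0,0,0],"hand":-1}]'; python3 look.py w6 printer bay_mid lip plate
```

```text
t: 12.53
eef_pos: [0.5182, -0.2429, 0.2292]
tool_rot: [-0.467, 0.473, -0.527, 0.53]
contact_force: [1.8, 0.3, -2.6]
gripper_width: 0.347
t: 12.87
eef_pos: [0.5199, -0.2393, 0.2289]
tool_rot: [-0.467, 0.473, -0.527, 0.529]
contact_force: [0.9, 0.2, -2.0]
gripper_width: 0.346
[ 0.5199 -0.2393  0.2289] [[-0.115, -0.004, 0.993], [-0.993, -0.007, -0.115], [0.008, -1.0, -0.004]] 12.9167
printer [([304.4, 212.7], 0.61)]
bay_mid [([308.1, 223.5], 0.72)]
lip []
plate [([310.5, 188.5], 0.65)]
```

View pics/w6.png

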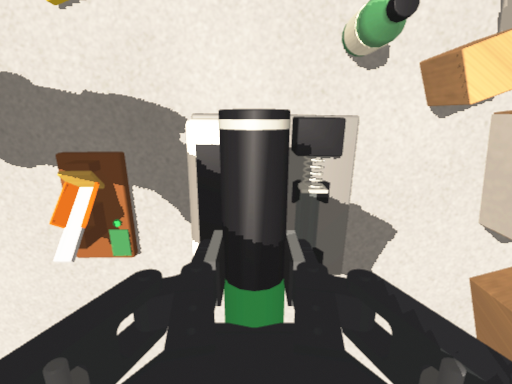

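The wrist view shows the bay right of the held stick: black spring housing (318,137), plate near (312,188). The lip is hidden by the hand. I move 12 cm further to see the whole bay.

```bash
python3 -m crank '[{"linear":[0.12,0,-0.02],"dr":[0,0,0],"hand":-1},{"linear":[0.12,0,-0.02],"dr":[0,0,0],"hand":-1},{"linear":[0.12,0,-0.02],"dr":[0,0,0],"hand":-1},{"linear":[0.12,0,-0.02],"dr":[0,0,0],"hand":-1},{"linear":[0.12,0,-0.02],"dr":[0,0,0],"hand":-1}]'; python3 look.py w7 printer bay_mid lip plate;python3 -c "
from h import *
print(bot.get_obs()['q'])"
```

```text
t: 13.53
eef_pos: [0.4841, -0.3607, 0.2308]
tool_rot: [-0.465, 0.472, -0.528, 0.531]
contact_force: [0.3, 0.7, -2.6]
gripper_width: 0.347
[ 0.4841 -0.3607  0.2308] [[-0.122, -0.004, 0.992], [-0.992, -0.01, -0.122], [0.01, -1.0, -0.003]] 13.5833
printer [([321.9, 121.8], 0.94)]
bay_mid [([332.6, 118.5], 0.71)]
lip [([336.2, 174.3], 0.88)]
plate [([337.0, 74.8], 0.85)]
[ 0.0622  0.4055  0.6118  1.768  -0.2551  1.0484  0.6494]
```

View pics/w7.png

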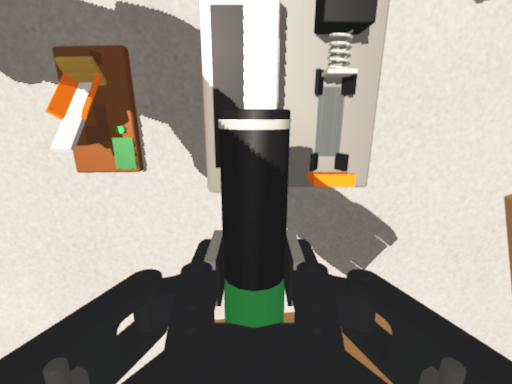

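Run:
```python
from h import *
P=np.load('pics/w7.npz')['P'];P6=np.load('pics/w6.npz')['P'];T=proj('top');S=proj('scene')
lip=onplane(P,(331.5,172.5),.071);pl=onplane(P,(338,75),.049); pt=onplane(P,(339,74),.066)
print('lip',lip,'plate',pl,pt,'plate w6',onplane(P6,(311,189),.049))
d=pl-lip;print(np.degrees(np.arctan2(-d[0],d[1])),np.linalg.norm(d[:2]))
print('lip tri',tri([P,T,S],[(331.5,172.5),(403,160.1),(178.7,302.9)]),'bay tri',tri([P,T,S],[(329,121),(379,153.6),(198.1,291.4)]))
print('spring housing front',[onplane(P,x,.074) for x in [(316,29),(370,33)]])
print('lip ends',[onplane(P,x,.071) for x in [(308,172),(356,173.5)]])
print('top lip ends',[onplane(T,(315+(a-360)/2.7,130+(b-342)/2.7),.071) for a,b in [(590,406),(586,455)]])
for n in ['plate','lip','printer']: 
  for c in ['top']: print(n,bot.place_of(c,n)[:2] if n!='x' else 0)
```

```text
lip [ 0.57   -0.3646  0.071 ] plate [ 0.5872 -0.2637  0.049 ] [ 0.5833 -0.2643  0.066 ] plate w6 [ 0.5856 -0.2644  0.049 ]
-9.6885366502703 0.10229192492007028
lip tri [ 0.5777 -0.3717  0.0675] bay tri [ 0.5898 -0.3147  0.0573]
spring housing front [array([ 0.5607, -0.2226,  0.074 ]), array([ 0.6116, -0.2324,  0.074 ])]
lip ends [array([ 0.5442, -0.3608,  0.071 ]), array([ 0.5968, -0.369 ,  0.071 ])]
top lip ends [array([ 0.5955, -0.3669,  0.071 ]), array([ 0.5476, -0.3625,  0.071 ])]
plate [{'xy': [295.1, 131.9], 'score': 0.22}]
lip []
printer [{'xy': [372.8, 159.3], 'score': 0.75}, {'xy': [254.8, 233.8], 'score': 0.57}]
```

Run:
```python
from h import *
P=np.load('pics/w7.npz')['P']; im=cv2.imread('pics/w7.png').astype(int);g=im.sum(2)//3
for r in [78,84,90,100,115,130,145,158,164]: print(r,' '.join('%d'%v for v in g[r,304:364]))
hsv=cv2.cvtColor(im.astype(np.uint8),cv2.COLOR_BGR2HSV)
m=cv2.inRange(hsv,(5,150,120),(22,255,255));m[:165]=0;m[195:]=0;m[:,:295]=0
ys,xs=np.nonzero(m);
for c in range(305,360,5): print(c,ys[xs==c].min() if (xs==c).any() else None, end=' ')
```

```text
78 211 211 210 210 210 210 209 209 208 208 201 144 55 55 48 36 31 30 30 57 85 95 94 95 94 94 94 94 93 94 94 94 94 94 93 94 93 83 53 31 29 28 27 25 26 25 24 25 25 27 32 39 116 176 193 193 193 193 192 193
84 211 211 211 211 210 209 208 208 208 208 177 108 53 54 44 30 31 31 44 154 205 204 196 185 188 192 191 193 196 195 196 171 143 152 160 163 166 126 46 39 40 41 40 40 40 39 40 40 40 40 41 69 153 194 193 193 193 192 192 192
90 211 209 209 210 209 209 208 208 208 208 156 57 54 51 39 30 31 31 82 130 145 141 139 141 138 139 142 141 141 139 141 143 144 143 142 141 136 97 40 40 40 39 40 40 41 41 40 40 40 41 40 137 188 194 193 192 192 193 192 191
100 209 209 209 209 209 208 208 208 207 207 207 207 206 199 170 143 142 144 146 145 141 140 140 139 138 139 139 139 138 140 142 143 142 141 141 140 136 136 140 149 178 197 197 197 195 195 196 195 195 194 194 193 193 193 192 192 191 192 191 191
115 209 209 209 209 208 208 208 207 207 207 207 207 199 169 143 141 143 144 143 140 139 140 138 138 139 138 138 138 140 141 142 141 139 139 138 135 137 140 158 185 197 196 196 196 195 194 194 193 193 193 192 19
[... 346 characters left out ...]
140 138 138 140 138 138 137 136 137 138 138 141 141 138 138 138 136 135 137 149 178 195 195 195 194 194 194 193 193 193 193 192 191 191 191 191 190 189 189 189 189 189 187 187
158 91 91 91 91 91 88 64 36 44 40 33 30 30 61 153 196 196 197 196 196 196 196 196 196 196 196 195 195 195 195 165 95 40 40 40 40 40 39 40 39 40 40 41 42 128 181 191 191 191 191 190 189 189 189 189 188 187 188 187 187
164 90 89 90 89 89 77 47 27 39 39 30 30 30 104 170 194 193 193 193 193 193 193 193 193 193 192 193 193 193 190 140 48 40 40 40 39 40 39 39 40 40 40 41 88 159 191 191 191 190 190 190 189 189 188 189 188 187 187 186 187
305 None 310 172 315 173 320 173 325 173 330 173 335 173 340 173 345 173 350 174 355 None
```

Run:
```python
from h import *
P=np.load('pics/w7.npz')['P']
pts=np.array([onplane(P,p,.030) for p in [(330.9,100),(329.6,115),(328.5,130),(327.3,145)]]);print(pts)
k=np.polyfit(pts[:,1],pts[:,0],1);print(np.degrees(np.arctan(-k[0])),np.polyval(k,-.3125))
print([onplane(P,(x,r),.071) for x,r in [(309,172.3),(356,173.8)]], onplane(P,(332,173),.071))
```

```text
[[ 0.5834 -0.2882  0.03  ]
 [ 0.5811 -0.3049  0.03  ]
 [ 0.579  -0.3221  0.03  ]
 [ 0.5767 -0.3398  0.03  ]]
-7.348221338953251 0.5802426159402628
[array([ 0.5453, -0.3613,  0.071 ]), array([ 0.5968, -0.3694,  0.071 ])] [ 0.5705 -0.3652  0.071 ]
```

```bash
cat > prn.py <<'E'
from h import *
a=np.radians(-7.35); xp=np.array([np.cos(a),np.sin(a),0]); yp=np.array([-np.sin(a),np.cos(a),0]); zp=np.array([0,0,1.])
O=np.array([.5795,-.3125,0]); S0,N0=.072,.013
def tcp(yf,zf,th):
    t=np.radians(th);d=-np.cos(t)*yp+np.sin(t)*zp;p=np.sin(t)*yp+np.cos(t)*zp
    return O+yf*yp+zf*zp+S0*d-N0*p,-p
def go(yf,zf,th):
    X,y=tcp(yf,zf,th);print(yf,zf,th,end=': ');goal(X,y,xp)
def state():
    t,r=pose();M=r.as_matrix();d=M[:,0];p=-M[:,1];f=t-S0*d+N0*p-O;o=bot.get_obs()
    F=np.array(o['contact_force']);print('t',o['t'],'foot y,z,x mm',(1e3*np.array([f@yp,f[2],f@xp])).round(1),'pitch',np.degrees(np.arcsin(d[2])).round(1),'yaw',np.degrees(np.arctan2(M[1,2],M[0,2])).round(2),'F y,z,x',np.array([F@yp,F[2],F@xp]).round(1),'w',round(o['gripper_width'],3),'q',np.round(o['q'],2))
E
python3 - <<'E'
from prn import *
p=bot.camera_params('wrist');E=np.linalg.inv(p['hand_eye'])
for s in [.07,.072,.075,.078]: 
    c=(E@[-s,-.029,0,1])[:3];c2=(E@[-s,.003,0,1])[:3];print(s,(p['K']@c/c[2])[:2],(p['K']@c2/c2[2])[:2])
im=cv2.imread('pics/w7.png').sum(2)//3;print(im[95:135,254])
state();go(.038,.12,28)
E
```

```text
0.07 [252.7155 114.138 ] [252.9949 114.2498]
0.072 [252.7048 108.8127] [252.9876 110.0978]
0.075 [252.6885 100.7224] [252.9766 103.8077]
0.078 [252.6719  92.5069] [252.9655  97.4419]
[255 255 255 255 255 255 255 255 255 255 255 255 255 253 175 103 113 115
 115 115 114 114 114 114 229 252 253 253 253 253 253 253 253 253 237 152
 110 111 110 110]
t 13.9333 foot y,z,x mm [ 16.1 243.  -87.6] pitch 0.5 yaw -6.63 F y,z,x [-0.1 -2.  -0.3] w 0.344 q [ 0.06  0.41  0.61  1.77 -0.25  1.05  0.65]
0.038 0.12 28: linear [-0.0239, 0.0879, 0.0872] dr [-0.04, 0.74, -27.52] alt [-42.6, -174.1, 0.1]
```

The foot edge is seen at row 109, which confirms the grip at 72 mm from the foot. Now the pitched hover over the bay.

```bash
python3 -m crank '[{"linear":[-0.01,0,0.03],"dr":[0,0.2,-7],"hand":-1},{"linear":[-0.02,0.01,0.06],"dr":[0,0.4,-14],"hand":-1},{"linear":[-0.024,0.03,0.087],"dr":[0,0.7,-21],"hand":-1},{"linear":[-0.024,0.06,0.087],"dr":[0,0.7,-27.5],"hand":-1},{"linear":[-0.024,0.088,0.087],"dr":[0,0.7,-27.5],"hand":-1},{"linear":[-0.024,0.088,0.087],"dr":[0,0.7,-27.5],"hand":-1},{"linear":[-0.024,0.088,0.087],"dr":[0,0.7,-27.5],"hand":-1},{"linear":[-0.024,0.088,0.087],"dr":[0,0.7,-27.5],"hand":-1}]' 110; python3 -c "
from prn import *
state();go(.038,.12,28);go(.037,.050,28);go(.037,.060,28);go(.062,.048,28)
S,T=proj('scene'),proj('top')
px=[bot.cut_out(c,'cell_fresh_mid') and 0 for c in []]
for c in ['scene','top']:
  bot.read_camera(c);print(c,[ (k,bot.place_of(c,k)[:1]) for k in ['cell_fresh_mid','cell_fresh_foot']])
"
```

```text
t: 14.6
eef_pos: [0.5746, -0.3473, 0.1445]
tool_rot: [-0.324, 0.58, -0.402, 0.63]
contact_force: [0.9, -0.7, -1.4]
gripper_width: 0.338
t 14.6 foot y,z,x mm [ 34.5 122.1  -0.1] pitch 28.1 yaw -7.55 F y,z,x [-0.6 -1.4  1. ] w 0.338 q [-0.32  0.66  0.77  1.82  0.06  0.71  0.13]
0.038 0.12 28: linear [-0.0041, 0.0003, 0.0004] dr [-0.05, -0.26, 0.06] alt [-0.1, 179.7, -0.1]
0.037 0.05 28: linear [-0.0361, 0.0625, 0.0002] dr [-0.05, -0.26, 0.06] alt [-0.1, 179.7, -0.1]
0.037 0.06 28: linear [-0.0314, 0.0537, 0.0003] dr [-0.05, -0.26, 0.06] alt [-0.1, 179.7, -0.1]
0.062 0.048 28: linear [-0.0591, 0.0526, 0.0001] dr [-0.05, -0.26, 0.06] alt [-0.1, 179.7, -0.1]
scene [('cell_fresh_mid', [{'xy': [186.7, 276.7], 'score': 0.81}]), ('cell_fresh_foot', [{'xy': [358.3, 221.3], 'score': 0.71}])]
top [('cell_fresh_mid', [{'xy': [395.0, 157.7], 'score': 0.7}]), ('cell_fresh_foot', [{'xy': [315.1, 94.5], 'score': 0.29}])]
```

```bash
python3 -m crank '[{"linear":[-0.01,0.015,0],"dr":[0,-0.2,0],"hand":-1},{"linear":[-0.019,0.03,0],"dr":[0,-0.2,0],"hand":-1},{"linear":[-0.027,0.045,0],"dr":[0,-0.2,0],"hand":-1},{"linear":[-0.031,0.054,0],"dr":[0,-0.2,0],"hand":-1},{"linear":[-0.034,0.058,0],"dr":[0,-0.2,0],"hand":-1},{"linear":[-0.035,0.061,0],"dr":[0,-0.2,0],"hand":-1},{"linear":[-0.035,0.061,0],"dr":[0,-0.2,0],"hand":-1},{"linear":[-0.035,0.061,0],"dr":[0,-0.2,0],"hand":-1}]'
python3 - <<'E'
from prn import *
state()
for g in [(.045,.049,28),(.055,.048,28),(.064,.048,28),(.064,.048,28)]: go(*g)
im=bot.read_camera('top')[120:220,310:420];im2=bot.read_camera('scene')[230:340,140:260]
cv2.imwrite('pics/crop4.png',np.hstack([cv2.resize(im,(396,360)),cv2.resize(im2,(396,360))]))
E
```

```text
t: 15.57
eef_pos: [0.5753, -0.3433, 0.0727]
tool_rot: [-0.325, 0.582, -0.402, 0.628]
contact_force: [0.0, 0.4, -1.8]
gripper_width: 0.337
t 15.5667 foot y,z,x mm [38.6 50.4 -0.3] pitch 28.0 yaw -7.25 F y,z,x [ 0.4 -1.8 -0. ] w 0.337 q [-0.29  0.76  0.71  1.85  0.03  0.6   0.11]
0.045 0.049 28: linear [-0.0063, -0.0018, 0.0002] dr [-0.04, 0.09, 0.02] alt [0.0, -179.9, 0.1]
0.055 0.048 28: linear [-0.0156, -0.0056, 0.0002] dr [-0.04, 0.09, 0.02] alt [0.0, -179.9, 0.1]
0.064 0.048 28: linear [-0.0236, -0.0098, 0.0003] dr [-0.04, 0.09, 0.02] alt [0.0, -179.9, 0.1]
0.064 0.048 28: linear [-0.0236, -0.0098, 0.0003] dr [-0.04, 0.09, 0.02] alt [0.0, -179.9, 0.1]
```

No contact so far. I push back against the spring with force checks.

```bash
python3 -m crank '[{"linear":[-0.006,-0.002,0],"dr":[0,0,0],"hand":-1},{"linear":[-0.011,-0.004,0],"dr":[0,0,0],"hand":-1},{"linear":[-0.016,-0.006,0],"dr":[0,0,0],"hand":-1},{"linear":[-0.02,-0.008,0],"dr":[0,0,0],"hand":-1},{"linear":[-0.024,-0.01,0],"dr":[0,0,0],"hand":-1},{"linear":[-0.024,-0.01,0],"dr":[0,0,0],"hand":-1},{"linear":[-0.024,-0.01,0],"dr":[0,0,0],"hand":-1}]'
python3 - <<'E'
from prn import *
state()
for g in [(.068,.048,22),(.070,.0475,16),(.0715,.047,10),(.0715,.047,4),(.0715,.047,0)]: go(*g)
E
```

```text
t: 16.25
eef_pos: [0.578, -0.3196, 0.0712]
tool_rot: [-0.324, 0.582, -0.401, 0.629]
contact_force: [-0.4, -9.8, 1.3]
gripper_width: 0.337
t 16.25 foot y,z,x mm [62.4 48.6 -0.6] pitch 28.2 yaw -7.3 F y,z,x [-9.7  1.3  0.9] w 0.337 q [-0.34  0.76  0.72  1.87  0.02  0.6   0.07]
0.068 0.048 22: linear [-0.007, 0.0056, 0.0006] dr [-0.03, 0.04, 6.21] alt [9.7, -179.7, 0.1]
0.07 0.0475 16: linear [-0.0116, 0.0123, 0.0006] dr [-0.03, 0.04, 12.21] alt [19.1, -178.9, 0.0]
0.0715 0.047 10: linear [-0.0164, 0.0189, 0.0006] dr [-0.03, 0.04, 18.21] alt [28.5, -177.7, 0.0]
0.0715 0.047 4: linear [-0.0204, 0.0255, 0.0006] dr [-0.03, 0.04, 24.21] alt [37.7, -176.0, 0.0]
0.0715 0.047 0: linear [-0.0235, 0.0296, 0.0006] dr [-0.03, 0.04, 28.21] alt [43.9, -174.5, 0.0]
```

Spring force is 9.7 N as expected. I roll down to 10°.

```bash
python3 -m crank '[{"linear":[-0.0035,0.003,0.0005],"dr":[0,0,3],"hand":-1},{"linear":[-0.007,0.0056,0.0005],"dr":[0,0,6.2],"hand":-1},{"linear":[-0.0095,0.009,0.0005],"dr":[0,0,9.2],"hand":-1},{"linear":[-0.0116,0.0123,0.0005],"dr":[0,0,12.2],"hand":-1},{"linear":[-0.014,0.0156,0.0005],"dr":[0,0,15.2],"hand":-1},{"linear":[-0.0164,0.0189,0.0005],"dr":[0,0,18.2],"hand":-1},{"linear":[-0.0164,0.0189,0.0005],"dr":[0,0,18.2],"hand":-1},{"linear":[-0.0164,0.0189,0.0005],"dr":[0,0,18.2],"hand":-1}]'
python3 - <<'E'
from prn import *
state()
for g in [(.072,.047,5),(.072,.0465,0)]: go(*g)
E
```

```text
t: 16.92
eef_pos: [0.5782, -0.3169, 0.0462]
tool_rot: [-0.418, 0.511, -0.489, 0.571]
contact_force: [-1.5, -9.1, -3.1]
gripper_width: 0.338
t 16.9167 foot y,z,x mm [68.6 46.4 -0.5] pitch 10.1 yaw -7.52 F y,z,x [-9.2 -3.1 -0.3] w 0.338 q [ 0.01  0.69  0.44  1.8  -0.17  0.67  0.35]
0.072 0.047 5: linear [-0.0047, 0.0051, 0.0007] dr [-0.03, -0.17, 5.06] alt [-7.9, 179.7, -0.0]
0.072 0.0465 0: linear [-0.0067, 0.0117, 0.0007] dr [-0.03, -0.17, 10.06] alt [-15.8, 179.1, -0.1]
```

```bash
python3 -m crank '[{"linear":[-0.0025,0.0025,0.0005],"dr":[0,-0.1,2.5],"hand":-1},{"linear":[-0.0047,0.005,0.0005],"dr":[0,-0.1,5],"hand":-1},{"linear":[-0.0057,0.0085,0.0005],"dr":[0,-0.1,7.5],"hand":-1},{"linear":[-0.0067,0.0117,0.0005],"dr":[0,-0.1,10],"hand":-1},{"linear":[-0.0067,0.0117,0.0005],"dr":[0,-0.1,10],"hand":-1},{"linear":[-0.0067,0.0117,0.0005],"dr":[0,-0.1,10],"hand":-1}]'
python3 - <<'E'
from prn import *
state(); go(.060,.046,0)
im=bot.read_camera('top')[120:220,310:420];im2=bot.read_camera('scene')[230:340,140:260];
for c in ['top','scene']:
    for k in ['cell_fresh_mid','plate','lip']: print(c,k,bot.place_of(c,k)[:1])
    print(pix(proj(c),O+.046*zp+.012*yp))
w=bot.read_camera('wrist');cv2.imwrite('pics/w8.png',w)
cv2.imwrite('pics/crop5.png',np.vstack([np.hstack([cv2.resize(im,(330,300)),cv2.resize(im2,(330,300))]),cv2.resize(w[100:384],(660,300))]))
E
```

```text
t: 17.42
eef_pos: [0.5791, -0.3133, 0.0332]
tool_rot: [-0.466, 0.468, -0.53, 0.532]
contact_force: [-2.3, -11.8, -0.2]
gripper_width: 0.336
t 17.4167 foot y,z,x mm [71.2 46.  -0.3] pitch 0.2 yaw -7.39 F y,z,x [-12.   -0.2  -0.7] w 0.336 q [ 0.19  0.7   0.3   1.75 -0.28  0.74  0.5 ]
0.06 0.046 0: linear [0.0111, 0.0002, 0.0003] dr [-0.01, -0.04, 0.18] alt [-0.3, 180.0, -0.0]
top cell_fresh_mid [{'xy': [313.4, 94.0], 'score': 0.75}]
top plate [{'xy': [353.8, 158.3], 'score': 0.36}]
top lip []
[372.6577 160.1795]
scene cell_fresh_mid [{'xy': [202.8, 291.1], 'score': 0.58}]
scene plate [{'xy': [260.2, 172.3], 'score': 0.52}]
scene lip [{'xy': [176.4, 303.8], 'score': 0.87}]
[201.8452 287.7208]
```

The stick is flat: pitch 0.2°, z 46 mm, foot at 71 mm, no vertical load. I ease it forward under the lip, then release.

```bash
python3 -m crank '[{"linear":[0.003,0,0],"dr":[0,0,0],"hand":-1},{"linear":[0.006,0,0],"dr":[0,0,0],"hand":-1},{"linear":[0.009,0,0],"dr":[0,0,0],"hand":-1},{"linear":[0.012,0,0],"dr":[0,0,0],"hand":-1},{"linear":[0.014,0,0],"dr":[0,0,0],"hand":-1},{"linear":[0.014,0,0],"dr":[0,0,0],"hand":-1}]'; python3 -c "
from prn import *
state()"
```

```text
t: 18.37
eef_pos: [0.5786, -0.3212, 0.033]
tool_rot: [0.469, -0.468, 0.531, -0.529]
contact_force: [-3.5, -2.3, 5.5]
gripper_width: 0.34
t 18.3667 foot y,z,x mm [63.2 46.2 -0.1] pitch -0.2 yaw -7.11 F y,z,x [-2.7  5.5 -3.2] w 0.34 q [ 0.21  0.7   0.3   1.74 -0.29  0.75  0.52]
```

```bash
python3 -m crank '[{"linear":[0.002,0,0],"dr":[0,0,0],"hand":-1},{"linear":[0.002,0,0],"dr":[0,0,0],"hand":-1},{"linear":[0.002,0,0],"dr":[0,0,0],"hand":-0.1},{"linear":[0.002,0,0],"dr":[0,0,0],"hand":0.3},{"linear":[0.002,0,0],"dr":[0,0,0],"hand":0.6},{"linear":[0.002,0,0],"dr":[0,0,0],"hand":0.6},{"linear":[0.002,-0.02,0],"dr":[0,0,0],"hand":0.6},{"linear":[0.002,-0.05,0],"dr":[0,0,0],"hand":0.6},{"linear":[0.002,-0.09,0],"dr":[0,0,0],"hand":0.6},{"linear":[0.002,-0.12,0],"dr":[0,0,0],"hand":0.6}]'; python3 -m crank '[{"linear":[0.06,-0.05,-0.05],"dr":[0,0,0],"hand":0.6},{"linear":[0.06,-0.05,-0.05],"dr":[0,0,0],"hand":0.6},{"linear":[0.06,-0.05,-0.05],"dr":[0,0,0],"hand":0.6},{"linear":[0.06,-0.05,-0.05],"dr":[0,0,0],"hand":0.6}]'; python3 look.py w9 cell_fresh_mid cell_fresh_foot plate lip
python3 - <<'E'
from prn import *
P=np.load('pics/w9.npz')['P'];print(pix(P,O+.046*zp),pix(P,O+.046*zp+.06*yp),pix(P,O+.071*zp-.054*yp))
for c in ['top','scene']:
    cv2.imwrite(f'pics/{c}9.png',bot.read_camera(c))
im=cv2.imread('pics/top9.png')[120:220,310:420];im2=cv2.imread('pics/scene9.png')[230:340,140:260]
w=cv2.imread('pics/w9.png')[0:250,130:512]
cv2.imwrite('pics/fin.png',np.vstack([np.hstack([cv2.resize(im,(330,200)),cv2.resize(im2,(330,200))]),cv2.resize(w,(660,400),interpolation=2)]))
state()
E
```

```text
t: 19.2
eef_pos: [0.5791, -0.3234, 0.1546]
tool_rot: [0.469, -0.467, 0.531, -0.529]
contact_force: [1.5, -0.0, -0.2]
gripper_width: 0.799
t: 19.53
eef_pos: [0.5193, -0.3813, 0.2051]
tool_rot: [-0.467, 0.466, -0.531, 0.532]
contact_force: [-0.7, 0.3, 0.7]
gripper_width: 0.8
[ 0.5193 -0.3813  0.2051] [[-0.131, 0.002, 0.991], [-0.991, 0.0, -0.131], [-0.0, -1.0, 0.002]] 19.5833
cell_fresh_mid [([300.9, 111.6], 0.59)]
cell_fresh_foot [([306.2, 44.3], 0.81)]
plate [([308.0, 42.1], 0.57)]
lip [([304.7, 167.1], 0.86)]
[302.048  108.3778] [304.7609  44.0946] [303.855  164.1377]
t 19.8833 foot y,z,x mm [  2.2 214.4 -49.1] pitch -0.3 yaw -7.0 F y,z,x [0.1 0.4 0.1] w 0.795 q [ 0.25  0.47  0.38  1.68 -0.2   1.03  0.58]
```

View pics/fin.png

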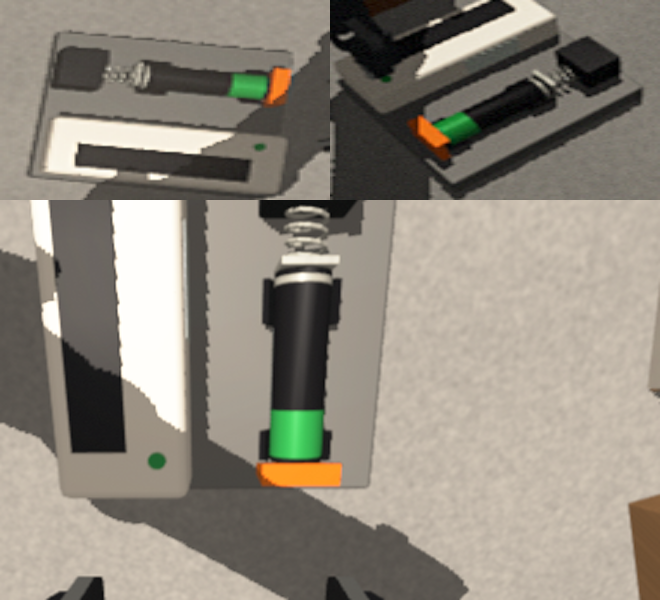

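The stick lies home between the rails, its nub under the orange lip and the plate against its foot. Seen mid (301,112) and foot (306,44) against predicted (302,108) and (305,44). I compare the bystanders, then hand in.

Run:
```python
from h import *
for n in ['vial','tape','labels','cutter','dropper','carton_s','cell_b_mid']:
    r=bot.place_of('top',n)[:2];print(n,[(np.round(a['xy'],1).tolist(),round(a['score'],2)) for a in r])
a,b=[cv2.imread(f'pics/top{k}.png').astype(int) for k in '09']
for n,(x0,y0,x1,y1) in dict(vial=(197,220,219,242),tape=(175,75,220,117),labels=(237,78,270,112),cutter=(245,203,272,262),dropper=(287,120,309,141),carton=(303,70,333,108),reds1=(127,138,150,160),reds2=(118,188,142,208)).items():
    d=np.abs(a-b)[y0:y1,x0:x1].sum(2);print(n,d.mean().round(1),(d>90).mean().round(3))
print(bot.get_obs()['t'],bot.hand_in())
```

```text
vial [([209.9, 231.5], 0.77)]
tape [([199.1, 100.5], 0.76), ([244.9, 158.4], 0.36)]
labels [([252.5, 102.3], 0.8)]
cutter [([254.9, 233.7], 0.68)]
dropper [([296.1, 136.5], 0.75)]
carton_s [([313.0, 93.9], 0.75), ([199.9, 100.0], 0.56)]
cell_b_mid [([131.1, 201.3], 0.75)]
vial 23.1 0.054
tape 8.4 0.0
labels 7.7 0.0
cutter 34.0 0.104
dropper 7.6 0.0
carton 7.9 0.0
reds1 7.8 0.0
reds2 10.6 0.0
the job is handed in; nothing more can be done
20.2333 None
```

The green-banded stick is loaded in the printer's battery bay, and I handed the job in at about 20 s of the 59 s allowed.

- **Tester:** I took the stick out of the stand from above and laid it in the black tester with its foot on the brass. After I let go, the top view showed it lying straight between the cheeks.
- **Bay:** I picked it up again across its side, 72 mm from the foot. I pushed it back against the spring to about y = +71 mm (roughly 12 N), rolled it down from 28° to flat, and eased it under the lip.
- **Final check:** In the wrist view the stick lies between the rails with its nub under the orange lip and the sprung plate against its foot. Its mid and foot points were within about 4 px of where a stick at home should appear. The gripper was clear and the contact force near zero.

**Other things on the bench:** Before and after, the top views match for the tape, labels, dropper, carton and both red-banded sticks. The vial and cutter areas changed slightly (5% and 10% of pixels). I put that down to the arm's moving shadow: the vial's reported position is within 1 px of the start, but the cutter's start position was not recorded, so it has no such check.

**Small disagreements:** The foot read 63 mm just before release rather than the nominal 60 mm. The wrist force briefly reached 23 N while I pressed the stick onto the tester's contact.

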